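# Isolate the sampler: unlock and open its control box, switch off the main isolator

### The job

Make the sampler safe for servicing: turn the key of the control box's cam lock its full quarter turn clockwise, swing the access panel open right back to its stop, and then switch the wide main isolator inside off, its toggle fully over to the robot's side. Leave the key turned, the panel standing open and the three small breakers on, and do not disturb the loose things on the bench.

Things in the scene. Friction and masses are not known exactly. Their poses are not given: they have to be found in the camera images.
- enclosure: grey steel control box screwed flat on the bench, 260 (its x) x 236 (its y) x 100 mm high; its top is a white access panel. Origin on the bench under its centre; x points roughly away from the robot, y left (turned up to 0.3 rad), z up. Under the panel the opening has a turned-in flange, 22 mm wide at the -y rim, 12 mm at the others, top at 100 mm height.
- box_inside (a point): on the floor inside the box, at its centre (box x = 0, y = 0, z = 3 mm); box axes. In a row along y at x = 0: terminal blocks (-y end), the wide main isolator (y -56 to +16 mm), a clamp, three small breakers. Isolator and breakers have a white nose (x -22 to +22 mm) with its top 71 mm above the bench; towards -x and +x of the noses everything inside is lower than 62 mm.
- key_head (a point): middle of the key's black moulded head, in the lock on the panel: an upright slab 9 mm thick, 32 mm wide, 26 mm tall; this point is 30 mm above the panel's top (shut: box x = -55, y = -78, z = 134 mm). Axes turn with the key: x along the 32 mm width, y across the 9 mm thickness, z up along the lock's axis. The key is captive: it turns but does not come out.
- latch (a joint): turn of the key and its cam (rad): 0 = locked (head's width along the box's x, cam under the flange at the -y rim), grows clockwise seen from above, 1.571 = stop, fully unlocked. The cam leaves the flange at about 1.25; before that the panel cannot lift. Friction about 0.08 N m; it stays where it is left.
- panel_handle (a point): middle of the bar of the panel's steel bridge handle, near the panel's free (-y) edge beside the lock. The bar is 10 mm thick, 90 mm long, along the box's x, its axis 40 mm above the panel's top surface (35 mm free below it), legs at both ends; the panel's free edge is 19 mm beyond it. Axes are the panel's (the box's when shut).
- panel_hinge (a point): middle of the panel's hinge line, which runs along the box's x at the +y rim (in the box's frame x = 0, y = 121, z = 102 mm); x along the hinge. The handle bar is 224 mm from it across the panel and 42 mm above it when shut.
- panel (a joint): opening angle of the access panel (rad): 0 = shut, grows as the -y edge rises and swings over to the left (+y) side, 1.571 = upright, 1.8 = stop, fully open. Panel 0.4 to 0.55 kg with stiff torque hinges (0.8 N m): it needs about 4 to 8 N at the handle and stays at whatever angle it is left.
- isolator_tip (a point): middle of the top edge of the main isolator's black toggle, the widest toggle in the box: a bar 62 mm long (along the box's y), 8 mm thick, 22 mm from pivot to this edge. The pivot is in the box's frame at x = 0, y = -20, z = 70 mm, the edge at x = +12 mm, z = 88 mm when on and x = -12 mm, z = 88 mm when off. Axes are the box's when on.
- isolator (a joint): toggle of the main isolator (rad): 0 = on, leaning away from the robot (box +x); 1.2 = off, its stop, leaning to the robot's side (box -x). It takes about 3 N at its edge, up to 8 N lower down; stiff, it stays where it is left (no snap), so push it right to its stop.
- breaker1 (a joint): toggle of small breaker 1 (rad), at y = 45 mm in the box's frame: 0 = on (leaning to +x), 1.2 = off. A bar 11 mm wide, otherwise shaped like the isolator's; to be left on
- breaker2 (a joint): toggle of small breaker 2 (rad), at y = 64 mm in the box's frame: 0 = on (leaning to +x), 1.2 = off. A bar 11 mm wide, otherwise shaped like the isolator's; to be left on
- breaker3 (a joint): toggle of small breaker 3 (rad), at y = 83 mm in the box's frame: 0 = on (leaning to +x), 1.2 = off. A bar 11 mm wide, otherwise shaped like the isolator's; to be left on
- sample_a: loose white sample bottle with a black cap, 42 mm across, 84 mm tall, right of the box; origin under its centre
- sample_b: second loose sample bottle, same as sample_a, also right of the box; origin under its centre
- tape_roll: loose white roll of sealing tape lying flat, 54 mm across, 13 mm high, right of the box; origin under its centre
- screwdriver: loose black-handled screwdriver, 190 mm long, lying on the bench left of the box; origin on the bench under its middle, x along it
- reagent: loose amber bottle, 70 mm across, 160 mm tall; origin under its centre
- beaker: loose glass beaker, 72 mm across, 85 mm tall; origin under its centre
- spare_nozzle: loose spare nozzle (aluminium block, white cap, thin tube), about 130 mm long, 42 mm high; origin on the bench under the block
- parts_tray: loose grey divided tray 130 x 90 x 35 mm; origin under its centre

How it is judged (in metres and radians):
On the way, in this order (a step that is already met when the one before it is completed fails the run):
1. the key is turned its quarter turn clockwise while the panel is shut (value of joint latch above 1.35 rad and value of joint panel below 0.1 rad), for 0.2 s.
2. the panel is swung open past upright (value of joint panel above 1.65 rad), for 0.2 s.
3. the main isolator is switched off (value of joint isolator above 1 rad), for 0.2 s.
At the end, for the whole second after the job is handed in: the key stands unlocked (latch over 1.3 rad), the panel stands open past upright (over 1.65 rad) and at rest, the main isolator is off (over 1.0 rad) and the three small breakers are still on (under 0.2 rad) (value of joint latch above 1.3 rad and value of joint panel above 1.65 rad and value of joint isolator above 1 rad and value of joint each of breaker1, breaker2, breaker3 below 0.2 rad and velocity of joint panel between -0.05 and 0.05 rad/s); the robot touches nothing.
It fails at once if a small breaker is switched off (value of joint any of breaker1, breaker2, breaker3 above 0.6 rad).
It fails at once if a loose thing on the bench is moved more than 20 mm (distance of any of sample_a, sample_b, tape_roll, screwdriver, reagent, beaker, spare_nozzle, parts_tray from where it was at the start of the episode above 0.02 m).
It also fails if it takes over 64 s, if anything falls off the work surface, if the arm or the gripper's body presses on something with over 40 N, if the wrist force passes 120 N, or if a joint passes its speed limit or range.

### The arm

A 6-joint arm with a two-finger parallel gripper is mounted at the origin on the work surface. World frame = base frame: x ahead of the robot, y to its left, z up, the work surface at z = 0. Lengths are in mm, angles in degrees, forces in N, time in s.
With the tool pointing down it reaches from about 350 to 850 mm from the base axis. Payload 8.1 kg.
Tool frame: the origin (TCP) lies between the finger pads; the fingertips stand 17 mm ahead of it and the grasp point (between the pads) lies 2 mm behind it; z points along the fingers, y is the line along which they close (so a half turn about z gives the same grasp; the last joint's range is limited). The gripper opens to 85 mm and grips with 20 to 120 N. Pads are 22 mm wide; open, the fingers measure 114 mm over their backs; the gripper's body (76 mm by 85 mm) begins 54 mm behind the grasp point. The pads swing forward as they close: fully open they stand 13 mm farther back than shut.
Start: joints at [-70.611, 7.471, 85.268, -0, 87.261, -4.893], TCP at [246.756, -546.916, 248.292] pointing down, gripper open.
Joint ranges: [-169.43, 169.43], [-51.17, 129.36], [1.28, 143.12], [-76.62, 256.62], [0, 156.53], [-152.29, 152.29]. Speed limits (degrees/s): [136.94, 136.94, 159.86, 180, 180, 180].

### API

Orientations are given as [roll, pitch, yaw] about the fixed x, y, z axes, in that order (R = Rz(yaw) Ry(pitch) Rx(roll)).
In Python, from bench import sense, snapshot, hand_in, trace, place_of gives the robot as it stands.
- The arm moves only by the shell command python3 -m handwheel 'ROWS' [FORCE]. ROWS is JSON, a list of rows, each a list of 7 numbers: the opening, from -1 (shut) to 1 (fully open), then the shift along the tool's x, y, z in cm, then the turn, a rotation vector about the tool's x, y, z in rad. A call has 1 to 12 rows; each row shifts and turns the commanded pose from where the row before left it, along the tool's axes as they then stand; what a row does not reach is not made up. A row lasts 1/12 s, in which the tool goes at most 41.7 mm and 7.16 degrees, less where a joint would pass 70% of its speed; a pose out of reach is approached as far as the arm can. A call with a gripper value outside its range is refused whole. The fingers move at their own pace and stop on an object; FORCE is the grip in N (left out, the last holds). Time passes only in rows, so rows that do not move let the fingers close. It gives the time, the measured TCP pose, the force, the opening and the grip force at its end, in the units of the state.
- sense(): the state, without advancing time (a new reading comes with each control period).
- snapshot(name): name is "scene" or "top" or "wrist"; returns a dict with "image" (420x560x3 uint8, red, green, blue), "intrinsics" (3x3 intrinsics, pixels), "k1" (the pictures are not rectified: a ray, as slopes to the right and down, at radius r is drawn at 1 + k1 r^2 times it, then the intrinsics apply), "R" (3x3) and "t" (3): a world point X has camera coordinates R X + t. Camera axes: x right, y down, z forward; pixel columns grow to the right and rows downward; lengths in mm; the calibration is good to about 2 mm. A picture is of the moment at which its call begins. There is no depth.
- hand_in(): hands the job in; it is judged then, once.
Trained networks look in a picture, given as the dict that the camera call returned (one of the last four; its "shot" number tells which), for a name from the list of things; names that differ only in an ending like _2 or _b are one class to them, and where a whole thing is asked for, a point or a joint stands for the part that bears it (a point fixed in the world has none). Each returns a list of dicts, best first, with "conf" (0 to 1); they miss things now and then, are a little off and sometimes report something else, mostly with a low value. They report only what shows in the picture. A call takes as long as a camera call.
- trace(picture, query): "pixels" (420x560 bool, what is visible of it).
- place_of(picture, query): "location" ([x, y, z] in mm, in world coordinates, good to about 4 mm: a listed point, or the origin of a listed thing).
The state is a dict: "time": time; "joint_pos": joint angles; "qd": joint speeds; "joint_efforts": joint torques, N m; "tool_pos": TCP position; "tcp_rot": TCP orientation; "ft_force": force on the tool from outside, world axes, zero at the start; "wrist_torque": the same for the moment, N m; "finger_gap": finger opening in mm; "grip_force": force on a finger pad.
Only numpy, scipy, OpenCV 4.12 (cv2) and the standard library are available. Lean on these libraries where they do the work, as an engineer would, in place of code of your own. Each camera call takes 0.05 s, during which the arm holds its last target. There are 200 camera calls.

## Working session

There is one attempt and no reset: what is moved stays moved. The work goes in short steps, Python scripts to look and compute and a shell command to move; the robot and the scene stay as the last step left them, time stands still between calls to the robot, and variables do not carry over. Pictures are saved under pics/ and viewed, at most 10 in all, crops included, and the job is handed in when it is done.

```bash
ls; mkdir -p pics; python3 - <<'E'
from bench import *
import cv2,numpy as np
s=sense();print(s)
for n in("scene","top"):
    p=snapshot(n);cv2.imwrite(f"pics/{n}0.png",p["image"][:,:,::-1])
    for q in["enclosure","key_head","panel_handle","panel_hinge","sample_a","tape_roll","screwdriver","reagent","beaker","spare_nozzle","parts_tray"]:
        print(n,q,[(np.round(d["location"]).tolist(),round(d["conf"],2)) for d in place_of(p,q)[:3]])
E
```

```text
pics
{'time': 0.0, 'joint_pos': array([-7.06113365e+01,  7.51620724e+00,  8.53314003e+01,  2.11955017e-03,
        8.72615463e+01, -4.89280180e+00]), 'qd': array([ 0.02845462, -0.12170722,  0.04501304, -0.03988122, -0.06574506,
        0.00308222]), 'joint_efforts': array([ 2.28757635e-03, -5.69401431e+01, -5.00552416e+01, -4.71076405e-06,
        1.48683088e-02, -6.76920877e-06]), 'tool_pos': array([ 246.5884017 , -546.40075492,  247.21262185]), 'tcp_rot': array([-1.79891424e+02, -1.14191389e-02,  2.42813512e+01]), 'ft_force': array([-1.21147806,  0.81375056, -0.41521798]), 'wrist_torque': array([-0.01568027,  0.01608947, -0.01072595]), 'grip_force': 0.0, 'finger_gap': 85.34000804885237}
scene enclosure [([513.0, 51.0, -2.0], 0.7)]
scene key_head [([467.0, -30.0, 131.0], 0.39)]
scene panel_handle [([578.0, -44.0, 143.0], 0.66), ([638.0, -462.0, -1.0], 0.39)]
scene panel_hinge [([500.0, 173.0, 101.0], 0.87)]
scene sample_a [([529.0, -162.0, -1.0], 0.81), ([629.0, -136.0, 2.0], 0.51)]
scene tape_roll [([441.0, -158.0, 1.0], 0.6)]
scene screwdriver [([538.0, 263.0, -0.0], 0.76)]
scene 
[... 193 characters left out ...]
scene parts_tray [([637.0, -463.0, -0.0], 0.65), ([635.0, 442.0, 4.0], 0.52)]
top enclosure [([513.0, 53.0, -0.0], 0.85)]
top key_head [([466.0, -32.0, 133.0], 0.56), ([444.0, -160.0, -2.0], 0.21)]
top panel_handle [([580.0, -48.0, 144.0], 0.67)]
top panel_hinge [([500.0, 172.0, 102.0], 0.71), ([524.0, -165.0, 4.0], 0.31)]
top sample_a [([631.0, -139.0, -1.0], 0.47), ([525.0, -165.0, 5.0], 0.47)]
top tape_roll [([444.0, -160.0, -3.0], 0.58)]
top screwdriver [([534.0, 264.0, -1.0], 0.69)]
top reagent [([450.0, 431.0, 3.0], 0.92)]
top beaker [([638.0, 445.0, 0.0], 0.76)]
top spare_nozzle [([453.0, -426.0, 5.0], 0.6), ([467.0, -35.0, 134.0], 0.18)]
top parts_tray [([633.0, -461.0, -4.0], 0.82)]
```

View pictures.

View pics/scene0.png

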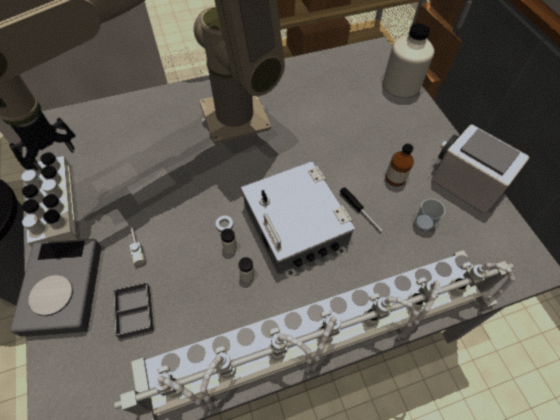

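View pics/top0.png

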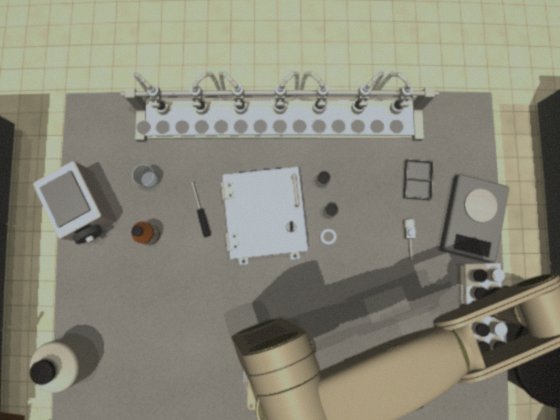

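The scene view shows the box around (297,212), with the key at (265,198), the handle at (272,230) and both bottles and the tape to its right. The networks' positions agree with this: box yaw is about 6.1°. Next I move above the key at the current height.

```bash
M="python3 -m handwheel"
$M '[[1,2.94,-2.71,0,0,0,0],[1,2.94,-2.71,0,0,0,0],[1,2.94,-2.71,0,0,0,0],[1,2.94,-2.71,0,0,0,0],[1,2.94,-2.71,0,0,0,0],[1,2.94,-2.71,0,0,0,0],[1,2.94,-2.71,0,0,0,0],[1,2.94,-2.71,0,0,0,0],[1,2.94,-2.71,0,0,0,0],[1,2.94,-2.71,0,0,0,0],[1,2.94,-2.71,0,0,0,0],[1,2.94,-2.71,0,0,0,0]]'
$M '[[1,2.94,-2.71,0,0,0,0],[1,2.94,-2.71,0,0,0,0],[1,0,0,0,0,0,-0.12],[1,0,0,0,0,0,-0.12],[1,0,0,0,0,0,-0.12],[1,0,0,0,0,0,-0.12],[1,0,0,0,0,0,-0.12],[1,0,0,0,0,0,-0.12],[1,0,0,0,0,0,-0.12],[1,0,0,0,0,0,-0.12],[1,0,0,0,0,0,-0.12],[1,0,0,0,0,0,-0.12]]'
$M '[[0.2,0,0,0,0,0,-0.12],[0.2,0,0,0,0,0,-0.12],[0.2,0,0,0,0,0,-0.12],[0.2,0,0,0,0,0,-0.12],[0.2,0,0,0,0,0,-0.12],[0.2,0,0,0,0,0,-0.12],[0.2,0,0,0,0,0,-0.12],[0.2,0,0,0,0,0,-0.12],[0.2,0,0,0,0,0,-0.12],[0.2,0,0,0,0,0,-0.12],[0.2,0,0,0,0,0,-0.12],[0.2,0,0,0,0,0,-0.12]]'
cat > h.py <<'E'
from bench import *
import numpy as np,cv2
from scipy.spatial.transform import Rotation as Ro
def pose():
    s=sense();return s["tool_pos"],Ro.from_euler("xyz",s["tcp_rot"],degrees=True),s
def find(p,*qs):
    for q in qs: print(q,[(np.round(d["location"],1).tolist(),round(d["conf"],2)) for d in place_of(p,q)[:2]])
def save(p,n): cv2.imwrite(f"pics/{n}.png",p["image"][:,:,::-1])
C=np.array([513,52,0.]);yaw=0.107
def B(x,y,z): # box -> world
    return C+Ro.from_euler("z",yaw).apply([x,y,z])
def to(target,R=None): # shift in tool cm, rotvec in tool
    x,r,s=pose();print("t",round(s["time"],2),"TCP",x.round(1),s["tcp_rot"].round(2),"F",s["ft_force"].round(1),"gap",round(s["finger_gap"],1))
    print(" shift cm",(r.inv().apply(np.array(target)-x)/10).round(2), "" if R is None else ("rot",(r.inv()*R).as_rotvec().round(3)))
E
python3 - <<'E'
from h import *
p=snapshot("wrist");save(p,"w1");find(p,"enclosure","key_head","panel_handle","panel_hinge")
to(B(-55,-78,200),Ro.from_euler("z",yaw)*Ro.from_matrix(np.array([[0,1,0],[1,0,0],[0,0,-1.]]))*Ro.from_euler("z",-90,degrees=True))
x,r,s=pose();print(r.as_matrix().round(2),s["joint_pos"].round(1))
E
```

```text
time: 2.2
tool_pos: [435.0, -103.5, 248.7]
tcp_rot: [180.0, -0.0, 24.3]
ft_force: [0.4, -0.3, -0.8]
finger_gap: 85.7
grip_force: 0.0
time: 3.2
tool_pos: [466.0, -31.8, 248.4]
tcp_rot: [180.0, 0.0, 93.4]
ft_force: [0.4, 0.3, 0.1]
finger_gap: 85.4
grip_force: 0.0
time: 4.2
tool_pos: [465.9, -31.8, 248.4]
tcp_rot: [-180.0, 0.0, 175.9]
ft_force: [-0.4, -0.1, -0.6]
finger_gap: 51.3
grip_force: 0.0
enclosure [([513.8, 53.4, 0.4], 0.76)]
key_head [([469.4, -30.9, 132.9], 0.86)]
panel_handle [([579.8, -47.5, 141.6], 0.86)]
panel_hinge [([501.2, 171.4, 100.3], 0.84)]
t 4.45 TCP [465.9 -31.8 248.3] [-1.8000e+02  1.0000e-02  1.7531e+02] F [-0.8 -0.1  0.4] gap 51.1
 shift cm [-0.07  0.05  4.83] ('rot', array([-0.   ,  0.   , -0.189]))
[[-1.    0.08  0.  ]
 [ 0.08  1.   -0.  ]
 [-0.   -0.   -1.  ]] [-10.2 -13.6 105.6  -0.   88.  -95.5]
```

View pics/w1.png

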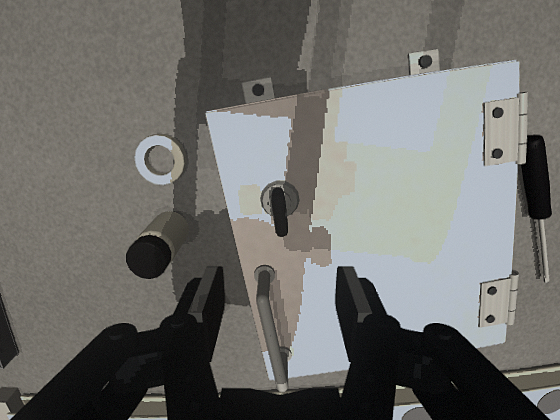

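The wrist view shows the key at (280,205), the handle from (265,272) to (282,370) and a bottle at (150,255). The network agrees with my model to 2–3 mm. Now I align, descend and grip.

```bash
M="python3 -m handwheel"
$M '[[0.2,-0.12,0.05,0,0,0,-0.1],[0.2,0,0,0,0,0,-0.089],[0.2,0,0,2.5,0,0,0],[0.2,0,0,2.5,0,0,0],[0.2,0,0,2.5,0,0,0],[0.2,0,0,2,0,0,0],[0.2,0,0,1.7,0,0,0],[0.2,0,0,0,0,0,0]]'
$M '[[-1,0,0,0,0,0,0],[-1,0,0,0,0,0,0],[-1,0,0,0,0,0,0],[-1,0,0,0,0,0,0],[-1,0,0,0,0,0,0],[-1,0,0,0,0,0,0],[-1,0,0,0,0,0,0],[-1,0,0,0,0,0,0]]' 40
```

```text
time: 5.12
tool_pos: [464.5, -31.0, 132.3]
tcp_rot: [179.9, -0.4, -173.8]
ft_force: [-0.8, -0.8, -0.9]
finger_gap: 51.2
grip_force: 0.0
time: 5.78
tool_pos: [468.4, -31.7, 138.1]
tcp_rot: [-179.9, 0.2, -173.7]
ft_force: [-1.7, -2.2, 6.8]
finger_gap: 7.9
grip_force: 42.1
```

```bash
M="python3 -m handwheel"
$M '[[-1,0,0,0,0,0,0.12],[-1,0,0,0,0,0,0.12],[-1,0,0,0,0,0,0.12],[-1,0,0,0,0,0,0.12],[-1,0,0,0,0,0,0.12],[-1,0,0,0,0,0,0.12],[-1,0,0,0,0,0,0.12],[-1,0,0,0,0,0,0.12]]'
$M '[[-1,0,0,0,0,0,0.12],[-1,0,0,0,0,0,0.12],[-1,0,0,0,0,0,0.12],[-1,0,0,0,0,0,0.12],[-1,0,0,0,0,0,0.12],[-1,0,0,0,0,0,0.06],[-1,0,0,0,0,0,0],[-1,0,0,0,0,0,0],[-1,0,0,0,0,0,0],[-1,0,0,0,0,0,0]]'
python3 -c "
from h import *
print(sense()['wrist_torque'],sense()['tcp_rot'])"
```

```text
time: 6.45
tool_pos: [467.9, -33.0, 138.1]
tcp_rot: [-180.0, 0.2, 131.0]
ft_force: [-3.7, -8.3, 9.0]
finger_gap: 8.5
grip_force: 42.4
time: 7.28
tool_pos: [467.1, -33.3, 138.1]
tcp_rot: [-180.0, 0.2, 93.6]
ft_force: [-8.6, -9.1, 11.0]
finger_gap: 8.2
grip_force: 47.0
[-1.53381678  1.43007938  0.72470736] [-179.9894453     0.21341702   93.57366774]
```

```bash
M="python3 -m handwheel"
$M '[[-0.2,0,0,0,0,0,0],[-0.2,0,0,0,0,0,0],[-0.2,0,0,0,0,0,0],[-0.2,0,0,0,0,0,0],[-0.2,0,0,-2,0,0,0],[-0.2,0,0,-3,0,0,0],[-0.2,0,0,-4,0,0,0],[-0.2,0,0,-4,0,0,-0.12],[-0.2,0,0,0,0,0,-0.12]]'
$M '[[-0.3,0,0,0,0,0,-0.12],[-0.3,0,0,0,0,0,-0.12],[-0.3,0,0,0,0,0,-0.12],[-0.3,0,0,0,0,0,-0.12],[-0.3,0,0,0,0,0,-0.12],[-0.3,0,0,0,0,0,-0.12],[-0.3,0,0,0,0,0,-0.12],[-0.3,0,0,0,0,0,-0.12],[-0.3,0,0,0,0,0,-0.12],[-0.3,0,0,0,0,0,-0.12],[-0.3,0,0,0,0,0,-0.12],[-0.3,0,0,0,0,0,-0.06]]'
cat >> h.py <<'E'
R0=Ro.from_euler("z",yaw)*Ro.from_matrix(np.diag([-1,1,-1.]))  # tool x=-box x, y=box y, down
def tilt(a): return R0*Ro.from_rotvec([a,0,0])   # a>0 opening direction
E
python3 - <<'E'
from h import *
p=snapshot("wrist");save(p,"w2");find(p,"key_head","panel_handle","panel_hinge","enclosure")
bar=B(55,-103,144);print("bar",bar)
d=tilt(-.75).apply([0,0,1]);print(d)
to(bar-80*d,tilt(-.75)); print(sense()["joint_pos"].round(1))
E
```

```text
time: 8.03
tool_pos: [470.6, -31.8, 275.5]
tcp_rot: [179.4, 0.3, 107.6]
ft_force: [1.9, -1.3, 1.4]
finger_gap: 34.4
grip_force: 0.0
time: 9.03
tool_pos: [467.1, -31.2, 266.1]
tcp_rot: [180.0, -0.0, -173.2]
ft_force: [0.4, 0.6, -0.3]
finger_gap: 29.8
grip_force: 0.0
key_head [([469.8, -31.4, 131.1], 0.89), ([579.5, -44.5, 141.0], 0.68)]
panel_handle [([583.4, -47.0, 143.0], 0.67)]
panel_hinge [([500.3, 171.7, 105.4], 0.65)]
enclosure [([513.7, 49.7, 0.6], 0.73)]
bar [578.68543491 -44.53716197 144.        ]
[-0.07279625  0.67774044 -0.73168887]
t 9.28 TCP [467.1 -31.3 266.2] [ 1.7999e+02 -1.0000e-02 -1.7376e+02] F [0.1 0.1 0.3] gap 29.9
 shift cm [-10.94  -7.98   6.37] ('rot', array([-0.75 , -0.001,  0.002]))
[ -10.1  -13.8  103.9    0.    89.9 -106.4]
```

View pics/w2.png

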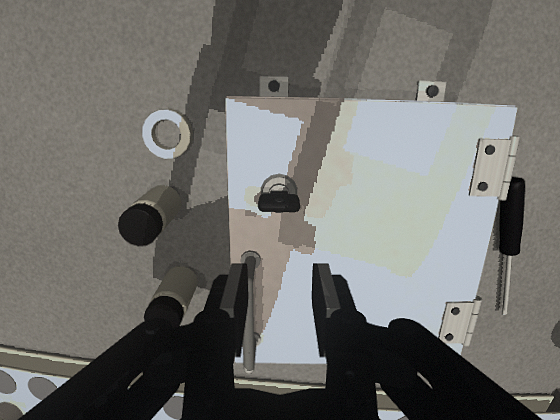

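The head now lies across the view at (279,198), so the key is turned. The bar runs from (250,258) to (250,365). Next I go to the tilted pre-grasp.

```bash
M="python3 -m handwheel"; sed -i 's/C=np.array(\[513,52,0.\])/C=np.array([513.5,51.2,0.])/' h.py
$M '[[-0.3,-2.75,-2,0,0,0,0],[-0.3,-2.75,-2,0,0,0,0],[-0.3,-2.75,-2,0,0,0,0],[-0.3,-2.75,-2,0,0,0,0],[-0.3,0,0,0,-0.107,0,0],[-0.3,0,0,0,-0.107,0,0],[-0.3,0,0,0,-0.107,0,0],[-0.3,0,0,0,-0.107,0,0],[-0.3,0,0,0,-0.107,0,0],[-0.3,0,0,0,-0.107,0,0],[-0.3,0,0,0,-0.107,0,0],[-0.3,0,0,0,0,0,0]]'
python3 - <<'E'
from h import *
bar=B(55,-103,144)
d=tilt(-.75).apply([0,0,1])
to(bar-80*d,tilt(-.75)); print(sense()["joint_pos"].round(1))
to(bar+2*d)
E
```

```text
time: 10.28
tool_pos: [584.0, -100.5, 261.9]
tcp_rot: [136.5, -0.4, -173.9]
ft_force: [0.6, 0.4, -1.8]
finger_gap: 29.9
grip_force: 0.0
t 10.28 TCP [ 584.  -100.5  261.9] [ 136.54   -0.44 -173.92] F [ 0.6  0.4 -1.8] gap 29.9
 shift cm [-0.16 -4.02  4.37] ('rot', array([ 0.008, -0.005, -0.006]))
[ -33.2   25.2   72.8   34.2  109.5 -125.4]
t 10.28 TCP [ 584.  -100.5  261.9] [ 136.54   -0.44 -173.92] F [ 0.6  0.4 -1.8] gap 29.9
 shift cm [-0.2  -4.09 12.57]
```

```bash
M="python3 -m handwheel"
$M '[[-0.3,-0.1,-2,2.2,0,0,0],[-0.3,-0.1,-2,2.2,0,0,0],[-0.3,0,0,0,0,0,0],[-0.3,0,0,0,0,0,0]]'
python3 - <<'E'
from h import *
p=snapshot("wrist");save(p,"w3");find(p,"panel_handle","key_head","panel_hinge")
bar=B(55,-103,144);print(bar)
d=tilt(-.75).apply([0,0,1])
to(bar+2*d,tilt(-.75))
E
```

```text
time: 10.62
tool_pos: [586.5, -96.8, 205.9]
tcp_rot: [137.1, -0.2, -173.6]
ft_force: [0.4, -0.1, -0.1]
finger_gap: 29.4
grip_force: 0.0
panel_handle [([580.1, -45.6, 141.6], 0.8)]
key_head [([467.0, -31.4, 130.3], 0.92)]
panel_hinge [([499.2, 170.2, 100.5], 0.62)]
[579.18543491 -45.33716197 144.        ]
t 10.82 TCP [588.3 -98.  209.5] [ 137.25    0.18 -173.6 ] F [ 1.  -0.2 -0.2] gap 30.1
 shift cm [ 0.34 -0.53  8.63] ('rot', array([-0.004, -0.001,  0.006]))
```

View pics/w3.png

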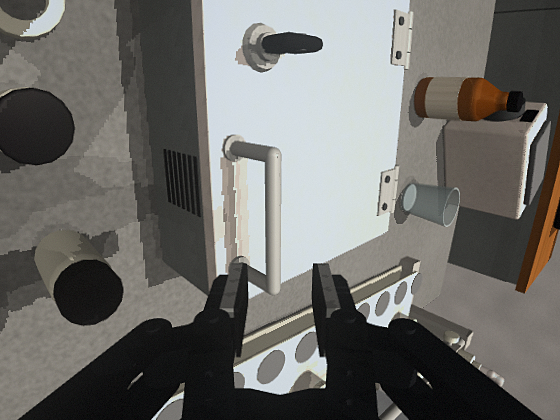

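The bar at (275,150–290) is centred between the fingers (columns 245–315), and the network agrees with the model. Go in and grip.

```bash
M="python3 -m handwheel"
$M '[[-0.3,0.15,-0.2,2.4,0,0,0],[-0.3,0.1,-0.2,2.4,0,0,0],[-0.3,0,0,2.0,0,0,0],[-0.3,0,0,1.7,0,0,0],[-0.3,0,0,0,0,0,0],[-0.3,0,0,0,0,0,0]]'
python3 - <<'E'
from h import *
to(B(55,-103,144)+2*tilt(-.75).apply([0,0,1]),tilt(-.75))
E
$M '[[-1,0,0,0,0,0,0],[-1,0,0,0,0,0,0],[-1,0,0,0,0,0,0],[-1,0,0,0,0,0,0],[-1,0,0,0,0,0,0],[-1,0,0,0,0,0,0]]' 40
python3 - <<'E'
from h import *
to(B(55,-103,144)+2*tilt(-.75).apply([0,0,1]),tilt(-.75))
# plan: panel angle th 0..1.8, tool tilt a(th) rigid to 1.5 total
H=B(55,121,102);ez=R0.apply([-1,0,0])
N=36
def bar(th): return H+Ro.from_rotvec(-th*ez).apply(B(55,-103,144)-H)
def tl(th): return -.75+th*1.5/1.8
for k in range(0,N,4):
    a=1.8*k/N;b=1.8*(k+4)/N
    R=tilt(tl((a+b)/2)); d=bar(b)-bar(a)
    print(k,(R.inv().apply(d)/40).round(3),(tl(b)-tl(a))/4)
E
```

```text
time: 11.32
tool_pos: [578.9, -43.3, 142.9]
tcp_rot: [137.1, 0.0, -173.6]
ft_force: [-0.6, -0.1, 0.1]
finger_gap: 30.0
grip_force: 0.0
t 11.32 TCP [578.9 -43.3 142.9] [ 1.3712e+02  3.0000e-02 -1.7357e+02] F [-0.6 -0.1  0.1] gap 30.0
 shift cm [-0.01 -0.08 -0.02] ('rot', array([-0.002, -0.003,  0.004]))
time: 11.82
tool_pos: [579.9, -45.0, 143.5]
tcp_rot: [137.2, 0.2, -173.7]
ft_force: [0.4, -5.0, 7.3]
finger_gap: 8.1
grip_force: 39.5
t 11.82 TCP [579.9 -45.  143.5] [ 1.3720e+02  1.7000e-01 -1.7371e+02] F [ 0.4 -5.   7.3] gap 8.1
 shift cm [0.07 0.02 0.15] ('rot', array([-0.003,  0.   ,  0.004]))
0 [-0.     0.927 -0.66 ] 0.041666666666666685
4 [-0.     0.948 -0.629] 0.04166666666666666
8 [ 0.     0.969 -0.597] 0.041666666666666685
12 [-0.     0.988 -0.564] 0.04166666666666666
16 [-0.     1.006 -0.531] 0.04166666666666663
20 [ 0.     1.023 -0.497] 0.04166666666666674
24 [-0.     1.039 -0.463] 0.041666666666666574
28 [ 0.     1.054 -0.428] 0.04166666666666674
32 [-0.     1.068 -0.392] 0.041666666666666574
```

```bash
M="python3 -m handwheel"
cat >> h.py <<'E'
def arc(th_to,n):
    H=B(55,121,102);ez=R0.apply([-1,0,0])
    bar=lambda th:H+Ro.from_rotvec(-th*ez).apply(B(55,-103,144)-H)
    tl=lambda th:-.75+th*1.5/1.8
    x,r,s=pose();v=Ro.from_euler("z",-yaw).apply(x-H);th=np.pi-np.arctan2(v[2],v[1])-np.arctan2(42,224)
    print("panel est",round(th,3),"r",round(np.hypot(v[1],v[2]),1),"q",s["joint_pos"].round(0),"F",s["ft_force"].round(1),"gap",s["finger_gap"].round(1))
    # commanded pose taken as measured
    for k in range(0,n,4):
        m=min(4,n-k);a=th+(th_to-th)*k/n;b=th+(th_to-th)*(k+m)/n
        p0=x if k==0 else bar(a); R=tilt(tl((a+b)/2)-(tl(b)-tl(a))/m/2)
        print(m,(R.inv().apply(bar(b)-p0)/10/m).round(2),((r if k==0 else tilt(tl(a))).inv()*tilt(tl(b))).as_rotvec().round(3)/m)
E
$M '[[-1,0,0.92,-0.67,0.042,0,0],[-1,0,0.92,-0.67,0.042,0,0],[-1,0,0.92,-0.67,0.042,0,0],[-1,0,0.92,-0.67,0.042,0,0],[-1,0,0.94,-0.64,0.042,0,0],[-1,0,0.94,-0.64,0.042,0,0],[-1,0,0.94,-0.64,0.042,0,0],[-1,0,0.94,-0.64,0.042,0,0]]'
python3 -c "
from h import *
arc(1.8,28)"
```

```text
time: 12.48
tool_pos: [576.3, -12.0, 226.7]
tcp_rot: [156.5, 0.1, -173.7]
ft_force: [11.2, 6.4, -11.3]
finger_gap: 8.2
grip_force: 38.6Traceback (most recent call last):
  File "<string>", line 3, in <module>
    arc(1.8,28)
    ~~~^^^^^^^^
  File "h.py", line 22, in arc
    print("panel est",round(th,3),"r",round(np.hypot(v[1],v[2]),1),"q",s["joint_pos"].round(0),"F",s["ft_force"].round(1),"gap",s["finger_gap"].round(1))
                                                                                                                                ^^^^^^^^^^^^^^^^^^^^^
AttributeError: 'float' object has no attribute 'round'
```

```bash
sed -i 's/s\["finger_gap"\].round(1))$/s["finger_gap"])/' h.py
python3 -c "
from h import *
arc(1.8,28)"
```

```text
panel est 0.394 r 227.8 q [ -19.   11.   87.   21.   93. -116.] F [ 11.2   6.4 -11.3] gap 8.22726763958642
4 [ 0.02  0.98 -0.58] [0.03925 0.0005  0.00075]
4 [-0.    1.   -0.55] [ 0.04175  0.      -0.     ]
4 [ 0.    1.02 -0.51] [ 0.04175 -0.       0.     ]
4 [-0.    1.04 -0.48] [0.04175 0.      0.     ]
4 [-0.    1.05 -0.44] [ 0.04175  0.      -0.     ]
4 [ 0.    1.07 -0.41] [ 0.04175 -0.      -0.     ]
4 [-0.    1.08 -0.37] [0.04175 0.      0.     ]
```

Tracking well; continue.

```bash
M="python3 -m handwheel"
$M '[[-1,0.02,0.98,-0.58,0.042,0,0],[-1,0.02,0.98,-0.58,0.042,0,0],[-1,0.02,0.98,-0.58,0.042,0,0],[-1,0.02,0.98,-0.58,0.042,0,0],[-1,0,1,-0.55,0.042,0,0],[-1,0,1,-0.55,0.042,0,0],[-1,0,1,-0.55,0.042,0,0],[-1,0,1,-0.55,0.042,0,0]]'
python3 -c "
from h import *
arc(1.8,20)"
```

```text
time: 13.15
tool_pos: [569.7, 51.4, 291.5]
tcp_rot: [175.8, 0.4, -173.7]
ft_force: [17.5, 0.7, -10.1]
finger_gap: 8.4
grip_force: 38.7
panel est 0.796 r 228.0 q [ -3.   2.  86.   4.  92. -99.] F [ 17.5   0.7 -10.1] gap 8.359553550270489
4 [ 0.02  1.02 -0.51] [0.03875 0.0015  0.00075]
4 [-0.    1.04 -0.48] [0.04175 0.      0.     ]
4 [ 0.    1.05 -0.44] [0.04175 0.      0.     ]
4 [-0.    1.07 -0.41] [ 0.04175  0.      -0.     ]
4 [-0.    1.08 -0.37] [ 0.04175 -0.       0.     ]
```

```bash
M="python3 -m handwheel"
$M '[[-1,-0.05,1.02,-0.51,0.042,0,0],[-1,-0.05,1.02,-0.51,0.042,0,0],[-1,-0.03,1.02,-0.51,0.042,0,0],[-1,-0.03,1.02,-0.51,0.042,0,0],[-1,-0.02,1.04,-0.48,0.042,0,0],[-1,-0.02,1.04,-0.48,0.042,0,0],[-1,-0.02,1.04,-0.48,0.042,0,0],[-1,-0.02,1.04,-0.48,0.042,0,0]]'
python3 -c "
from h import *
arc(1.8,12)"
```

```text
time: 13.82
tool_pos: [561.4, 134.8, 326.0]
tcp_rot: [-164.9, 0.2, -173.7]
ft_force: [4.4, -4.6, -0.5]
finger_gap: 8.3
grip_force: 39.4
panel est 1.196 r 228.0 q [ 17.   6.  81. -15.  96. -80.] F [ 4.4 -4.6 -0.5] gap 8.272386730693768
4 [ 0.04  1.06 -0.44] [0.038   0.001   0.00025]
4 [-0.    1.07 -0.41] [ 0.042  0.    -0.   ]
4 [-0.    1.08 -0.37] [ 0.042 -0.     0.   ]
```

```bash
M="python3 -m handwheel"
$M '[[-1,0,1.06,-0.44,0.042,0,0],[-1,0,1.06,-0.44,0.042,0,0],[-1,0,1.06,-0.44,0.042,0,0],[-1,0,1.06,-0.44,0.042,0,0],[-1,0,1.07,-0.41,0.042,0,0],[-1,0,1.07,-0.41,0.042,0,0],[-1,0,1.07,-0.41,0.042,0,0],[-1,0,1.07,-0.41,0.042,0,0]]'
python3 -c "
from h import *
arc(1.82,4)"
```

```text
time: 14.48
tool_pos: [552.0, 226.2, 324.8]
tcp_rot: [-145.8, 0.4, -173.7]
ft_force: [8.9, -2.9, 5.7]
finger_gap: 8.6
grip_force: 39.5
panel est 1.601 r 228.1 q [ 34.  19.  70. -31. 106. -67.] F [ 8.9 -2.9  5.7] gap 8.58058039526516
4 [ 0.05  1.18 -0.4 ] [ 0.0425   0.00175 -0.0005 ]
```

```bash
M="python3 -m handwheel"
$M '[[-1,0,1.1,-0.38,0.04,0,0],[-1,0,1.1,-0.38,0.04,0,0],[-1,0,1.1,-0.38,0.04,0,0],[-1,0,1.1,-0.36,0.04,0,0],[-1,0,0.3,-0.1,0,0,0],[-1,0,0,0,0,0,0]]'
python3 -c "
from h import *
arc(1.84,4)"
```

```text
time: 14.98
tool_pos: [547.4, 269.2, 310.6]
tcp_rot: [-136.3, 0.4, -174.0]
ft_force: [7.4, -21.7, 19.0]
finger_gap: 8.0
grip_force: 40.9
panel est 1.801 r 228.1 q [ 40.  28.  64. -38. 111. -62.] F [  7.4 -21.7  19. ] gap 7.992104085487281
4 [ 0.05  0.21 -0.07] [ 0.005   0.001  -0.0015]
```

Panel is at its stop (about 1.80 rad, with reaction force). Release and back out.

```bash
M="python3 -m handwheel"
$M '[[-0.5,0,-0.1,0,0,0,0],[-0.45,0,-0.1,0,0,0,0],[-0.45,0,0,0,0,0,0],[-0.45,0,0,0,0,0,0],[-0.45,0,0,-1,0,0,0],[-0.45,0,0,-2,0,0,0],[-0.45,0,0,-2.5,0,0,0],[-0.45,0,0,-3,0,0,0],[-0.45,0,0,-3,0,0,0],[-0.45,0,0,0,0,0,0]]'
python3 - <<'E'
from h import *
to(B(40,-20,420),R0)
p=snapshot("top");find(p,"isolator_tip","box_inside","panel_handle","key_head","enclosure","screwdriver","sample_a");save(p,"t2")
print(sense()["joint_pos"].round(1))
E
```

```text
time: 15.82
tool_pos: [535.6, 353.3, 395.0]
tcp_rot: [-137.0, 0.3, -173.5]
ft_force: [-0.1, -0.7, 1.3]
finger_gap: 23.7
grip_force: 0.0
t 15.82 TCP [535.6 353.3 395. ] [-136.98    0.26 -173.47] F [-0.1 -0.7  1.3] gap 23.7
 shift cm [  1.63 -24.96  19.85] ('rot', array([-0.751,  0.007,  0.005]))
isolator_tip [([529.3, 36.0, 88.2], 0.67)]
box_inside [([508.5, 50.6, 1.0], 0.57)]
panel_handle [([549.3, 270.2, 307.5], 0.64)]
key_head [([438.4, 242.2, 288.2], 0.44)]
enclosure [([509.5, 54.9, 1.5], 0.88)]
screwdriver []
sample_a [([629.5, -138.7, 3.8], 0.61), ([528.1, -164.7, 3.8], 0.56)]
[ 45.2  36.5  44.3 -39.4 122.8 -66.2]
```

```bash
M="python3 -m handwheel"
$M '[[-1,0,0,-2,-0.107,0,0],[-1,0,0,-2,-0.107,0,0],[-1,0,0,0,-0.107,0,0],[-1,0,0,0,-0.107,0,0],[-1,0,0,0,-0.107,0,0],[-1,0,0,0,-0.107,0,0],[-1,0,0,0,-0.107,0,0],[-1,0,0,0,0,0,0]]'
python3 - <<'E'
from h import *
to(B(45,-20,420),R0)
E
```

```text
time: 16.88
tool_pos: [534.4, 372.3, 422.7]
tcp_rot: [-180.0, 0.1, -173.9]
ft_force: [0.2, -0.4, -0.1]
finger_gap: -0.2
grip_force: 0.0
t 16.88 TCP [534.4 372.3 422.7] [-1.7999e+02  1.1000e-01 -1.7390e+02] F [ 0.2 -0.4 -0.1] gap -0.2
 shift cm [  0.99 -33.71   0.28] ('rot', array([-0.   ,  0.002, -0.001]))
```

```bash
M="python3 -m handwheel"
$M '[[-1,0.1,-3.37,0,0,0,0],[-1,0.1,-3.37,0,0,0,0],[-1,0.1,-3.37,0,0,0,0],[-1,0.1,-3.37,0,0,0,0],[-1,0.1,-3.37,0,0,0,0],[-1,0.1,-3.37,0,0,0,0],[-1,0.1,-3.37,0,0,0,0],[-1,0.1,-3.37,0,0,0,0],[-1,0.1,-3.37,0,0,0,0],[-1,0.1,-3.37,0,0,0,0],[-1,0,0,0,0,0,0]]'
$M '[[-1,0,0,3,0,0,0],[-1,0,0,3.5,0,0,0],[-1,0,0,4,0,0,0],[-1,0,0,4,0,0,0],[-1,0,0,3.5,0,0,0],[-1,0,0,2,0,0,0],[-1,0,0,0,0,0,0]]'
python3 - <<'E'
from h import *
p=snapshot("wrist");find(p,"isolator_tip","box_inside","enclosure","panel_hinge")
to(B(45,-20,103),R0)
x,r,s=pose();K=p["intrinsics"];im=p["image"].copy()
for d,c in((17,(255,0,0)),(30,(0,255,0))):
    for e in(-11,0,11):
        X=p["R"]@(x+r.apply([e,0,d]))+p["t"];u=X[:2]/X[2];u=u*(1+p["k1"]*(u@u));q=K@np.append(u,1);print(d,e,q[:2].round())
        cv2.circle(im,tuple(int(v) for v in q[:2].round()),3,c,-1)
p["image"]=im;save(p,"w4")
E
```

```text
time: 17.8
tool_pos: [560.9, 33.7, 422.6]
tcp_rot: [-179.4, -0.2, -173.9]
ft_force: [-0.7, 0.9, 0.1]
finger_gap: -0.3
grip_force: 0.0
time: 18.38
tool_pos: [557.2, 38.4, 216.3]
tcp_rot: [-179.6, -0.7, -173.6]
ft_force: [-1.5, 0.5, -0.8]
finger_gap: -0.2
grip_force: 0.0
isolator_tip [([530.5, 29.9, 87.0], 0.76), ([627.3, -140.8, 2.0], 0.33)]
box_inside []
enclosure [([515.3, 52.5, -0.7], 0.73)]
panel_hinge [([499.6, 168.2, 103.0], 0.58)]
t 18.63 TCP [562.6  38.2 226.2] [-179.59    0.22 -173.6 ] F [ 0.4  0.2 -0.9] gap -0.1
 shift cm [ 0.29 -0.1  12.32] ('rot', array([-0.007,  0.004,  0.005]))
17 -11 [277. 322.]
17 0 [277. 301.]
17 11 [277. 279.]
30 -11 [277. 306.]
30 0 [277. 286.]
30 11 [277. 266.]
```

View pics/w4.png

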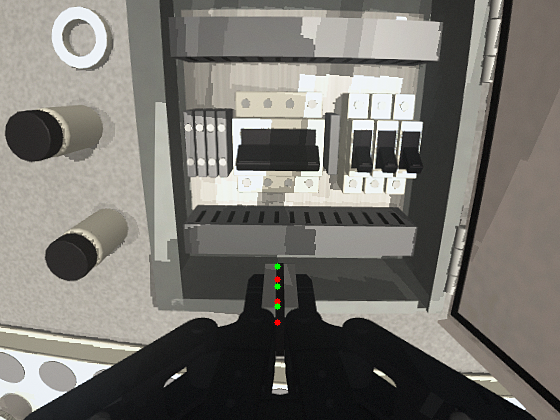

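The view shows the isolator toggle at (278,160), the breakers at (362–412,160) and the fingertips at (278,265) on the +x side. Now I descend beside the noses.

```bash
M="python3 -m handwheel"
$M '[[-1,0,0,2.5,0,0,0],[-1,0,0,2.5,0,0,0],[-1,0,0,2.5,0,0,0],[-1,0,0,1.5,0,0,0],[-1,0,0,1,0,0,0],[-1,0,0,0,0,0,0],[-1,0,0,0,0,0,0],[-1,0,0,0,0,0,0],[-1,0,0,0,0,0,0]]'
python3 - <<'E'
from h import *
to(B(45,-20,112),R0)
E
```

```text
time: 19.38
tool_pos: [562.6, 37.5, 125.5]
tcp_rot: [-179.6, 0.2, -173.6]
ft_force: [-0.6, -0.1, -0.1]
finger_gap: 0.1
grip_force: 0.0
t 19.38 TCP [562.6  37.5 125.5] [-179.63    0.19 -173.63] F [-0.6 -0.1 -0.1] gap 0.1
 shift cm [ 0.24 -0.1   1.35] ('rot', array([-0.006,  0.003,  0.004]))
```

```bash
M="python3 -m handwheel"
$M '[[-1,0,0,0.7,0,0,0],[-1,0,0,0.65,0,0,0],[-1,0.7,0,0,0,0,0],[-1,0.7,0,0,0,0,0],[-1,0.4,0,0,0,0,0],[-1,0,0,0,0,0,0],[-1,0,0,0,0,0,0]]'
$M '[[-1,0.4,0,0,0,0,0],[-1,0.4,0,0,0,0,0],[-1,0.2,0,0,0,0,0],[-1,0,0,0,0,0,0],[-1,0,0,0,0,0,0],[-1,0,0,0,0,0,0]]'
```

```text
time: 19.97
tool_pos: [543.1, 35.4, 110.1]
tcp_rot: [-179.7, 0.0, -173.6]
ft_force: [1.0, -0.6, -0.6]
finger_gap: 0.2
grip_force: 0.0
time: 20.47
tool_pos: [533.5, 34.3, 109.9]
tcp_rot: [-179.7, 0.0, -173.6]
ft_force: [0.5, -0.4, -0.2]
finger_gap: -0.1
grip_force: 0.0
```

No contact, so the tips are above the toggle (17 mm case). I back off, go 14 mm lower and sweep.

```bash
M="python3 -m handwheel"
$M '[[-1,-1,0,0,0,0,0],[-1,-1,0,0,0,0,0],[-1,-0.7,0,0,0,0,0],[-1,0,0,0.7,0,0,0],[-1,0,0,0.7,0,0,0],[-1,0,0,0,0,0,0],[-1,0.6,0,0,0,0,0],[-1,0.6,0,0,0,0,0],[-1,0.6,0,0,0,0,0],[-1,0,0,0,0,0,0],[-1,0,0,0,0,0,0]]'
$M '[[-1,0.3,0,0,0,0,0],[-1,0.3,0,0,0,0,0],[-1,0.3,0,0,0,0,0],[-1,0,0,0,0,0,0],[-1,0,0,0,0,0,0]]'
```

```text
time: 21.38
tool_pos: [542.1, 35.2, 96.3]
tcp_rot: [-179.7, 0.0, -173.6]
ft_force: [0.2, -0.5, 0.2]
finger_gap: -0.0
grip_force: 0.0
time: 21.8
tool_pos: [534.7, 34.2, 97.1]
tcp_rot: [-179.6, 0.2, -173.6]
ft_force: [4.3, -0.1, 2.8]
finger_gap: 0.4
grip_force: 2.2
```

Contact at about 5 N, as expected for the toggle. Continue in steps.

```bash
M="python3 -m handwheel"
$M '[[-1,0.3,0,0,0,0,0],[-1,0.3,0,0,0,0,0],[-1,0,0,0,0,0,0]]'
$M '[[-1,0.3,0,0,0,0,0],[-1,0.2,0,0,0,0,0],[-1,0,0,0,0,0,0]]'
$M '[[-1,0.2,0,0,0,0,0],[-1,0.2,0,0,0,0,0],[-1,0,0,0,0,0,0]]'
```

```text
time: 22.05
tool_pos: [528.0, 33.5, 96.5]
tcp_rot: [-179.6, 0.1, -173.6]
ft_force: [4.2, 0.7, 4.4]
finger_gap: -0.1
grip_force: 2.5
time: 22.3
tool_pos: [522.7, 33.0, 96.2]
tcp_rot: [-179.7, 0.1, -173.6]
ft_force: [2.8, 0.1, 5.3]
finger_gap: -0.1
grip_force: 2.9
time: 22.55
tool_pos: [521.5, 32.7, 97.4]
tcp_rot: [-179.6, 0.4, -173.6]
ft_force: [15.3, 1.9, -0.2]
finger_gap: -0.0
grip_force: 6.4
```

```bash
M="python3 -m handwheel"
$M '[[-1,0.15,0,0,0,0,0],[-1,0,0,0,0,0,0],[-1,0,0,0,0,0,0]]'
$M '[[-1,-0.8,0,0,0,0,0],[-1,-0.8,0,0,0,0,0],[-1,0,0,-2,0,0,0],[-1,0,0,-3,0,0,0],[-1,0,0,-4,0,0,0],[-1,0,0,-4,0,0,0],[-1,0,0,-2,0,0,0],[-1,0,0,0,0,0,0]]'
python3 - <<'E'
from h import *
p=snapshot("wrist");find(p,"isolator_tip","panel_hinge");save(p,"w5")
p=snapshot("top");find(p,"isolator_tip","panel_handle","key_head","sample_a")
p=snapshot("scene");find(p,"isolator_tip","panel_handle","key_head","screwdriver")
print(B(-12,-20,88),B(12,-20,88))
E
```

```text
time: 22.8
tool_pos: [521.1, 32.6, 97.9]
tcp_rot: [-179.6, 0.5, -173.6]
ft_force: [17.8, 2.4, 0.9]
finger_gap: -0.1
grip_force: 7.6
time: 23.47
tool_pos: [534.9, 35.0, 251.3]
tcp_rot: [-179.6, 0.4, -173.6]
ft_force: [0.6, -0.6, 0.2]
finger_gap: -0.0
grip_force: 0.0
isolator_tip [([503.5, 28.4, 86.1], 0.58)]
panel_hinge [([498.5, 168.5, 102.8], 0.75)]
isolator_tip [([503.1, 31.0, 86.7], 0.42)]
panel_handle [([546.8, 268.6, 309.0], 0.81)]
key_head [([437.7, 240.8, 285.1], 0.39)]
sample_a [([627.2, -136.9, -0.3], 0.61), ([525.3, -164.1, 3.6], 0.54)]
isolator_tip [([636.8, -463.2, -0.1], 0.72)]
panel_handle [([546.9, 269.6, 312.0], 0.66)]
key_head []
screwdriver []
[503.70454735  30.03282949  88.        ] [527.56729038  32.59593212  88.        ]
```

View pics/w5.png

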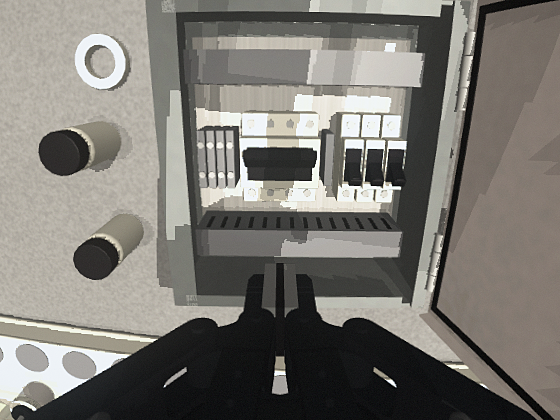

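The wrist view shows the isolator toggle at (280,163), tipped to the robot's side; the measured edge matches the off position. The breakers at (355–397,165) still lean to on. The handle's position fits 1.8 rad, and the bottles haven't moved.

```bash
python3 -c "
from bench import *
print(hand_in())"
```

```text
the job is handed in; nothing more can be done
None
```

I turned the key its quarter turn, opened the panel to its stop and switched the main isolator off; the breakers were still on, the bottles unmoved in the last pictures (other loose things not rechecked), and the job was handed in at about 23.6 s with no verdict returned.

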